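# Pack the stuck cells down a flashlight barrel

## Robot

A 6-joint arm with a two-finger parallel gripper is mounted at the origin on the work surface. World frame = base frame: x ahead of the robot, y to its left, z up, the work surface at z = 0. Lengths are in m, angles in rad, forces in N, time in s.
With the tool pointing down it reaches from about 0.25 to 0.775 m from the base axis. Payload 8.9 kg.
Tool frame: the origin (TCP) lies midway between the tips of the shut fingers; the grasp point (between the pads) lies grip_point_offset behind it (grip_point_offset is the distance from the TCP to the grasp point, in m); z points along the fingers, y is the direction in which the jaws open and shut (so a half turn about z gives the same grasp; the last joint's range is limited). The gripper opens to 85 mm and grips with 20 to 120 N. Pads are 22 mm wide; open, the fingers measure 114 mm over their backs; the gripper's body (76 mm by 85 mm) begins 54 mm behind the grasp point. The pads swing forward as they close: fully open they stand 13 mm farther back than shut.
Start: joints at [-0.139, 0.291, -0.153, 1.127, 0, 1.431], TCP at [0.525, 0, 0.231] pointing down, gripper open.
Joint ranges: [-2.52, 2.52], [-0.91, 1.74], [-1.3, 1.37], [-1.96, 2.02], [-1.52, 1.47], [-3.14, 3.14]. Speed limits (rad/s): [2.22, 2.22, 2.79, 3.14, 3.14, 3.14].

## Interface

Orientations are given as a 3x3 rotation matrix whose columns are the frame's x, y, z axes.
In Python, from bench import sense, snapshot, calibration, job_done, grip_point_offset gives the robot as it stands.
- The arm moves only by the tool jog_arm, never from a script. Its argument "motion" is a list of rows, each an object with "gripper": the finger opening in m, from 0 to 0.0854; "delta_pos": the shift along the tool's x, y, z in m, a list of three; "turn": the turn, a rotation vector about the tool's x, y, z in rad, a list of three. In form: [{"gripper": gripper, "delta_pos": [x, y, z], "turn": [ax, ay, az]}, ...]. A call has exactly 10 rows; each row is the pose to reach, as a shift and turn from the pose commanded when the call began, along the tool's axes at that moment; what a row does not reach only later rows make up. A row lasts 1/8 s, in which the tool goes at most 62.5 mm and 10.7 degrees, less where a joint would pass 70% of its speed; a pose out of reach is approached as far as the arm can. A call with a gripper value outside its range is refused whole. The fingers move at their own pace and stop on an object; "force" is the grip in N (left out, the last holds). Time passes only in rows, so rows that repeat a pose let the fingers close, or fill a call up. It gives the time, the measured TCP pose, the force and the opening at its end, in the units of the state.
- sense(): the state, without advancing time (a new reading comes with each control period).
- snapshot(name): name is "scene" or "side" or "wrist"; returns the picture (420x560x3 uint8, red, green, blue); there is no depth.
- calibration(name): a dict with "camera_matrix" (3x3 intrinsics, pixels), "k1" (the pictures are not rectified: a ray, as slopes to the right and down, at radius r is drawn at 1 + k1 r^2 times it, then the intrinsics apply), "origin" and "attitude" of the camera in the world. Camera axes: x right, y down, z forward; pixel columns grow to the right and rows downward; lengths in m; the calibration is good to about 2 mm. A picture is of the moment at which its call begins: read the wrist's pose just before it. calibration takes no time and is no camera call; for the wrist camera it gives the pose at the moment of the call.
- job_done(): hands the job in, once; it reports no verdict.
The state is a dict: "clock": time; "q": joint angles; "qvel": joint speeds; "joint_torque": joint torques, N m; "tcp_pos": TCP position; "orientation": TCP orientation; "contact_force": force on the tool from outside, world axes, zero at the start; "ft_torque": the same for the moment, N m; "grip_width": finger opening in m.
Only numpy, scipy, OpenCV 4.12 (cv2) and the standard library are available. Lean on these libraries where they do the work, as an engineer would, in place of code of your own. Each camera call takes 0.05 s, during which the arm holds its last target. There are 200 camera calls.

## Task

The batteries in the flashlight have stuck partway down its barrel. Take the loose tail cap off and leave it in the shallow wooden tray, then with the wooden push rod pack both batteries down until they sit right at the bottom with no gap, pressing steadily and not ramming. Put the rod back upright in its stand, leave the flashlight standing, and do not disturb the jar, the tin or the bowl.

Things in the scene. Friction and masses are not known exactly. Their poses are not given: they have to be found in the camera images.
- flashlight: Loose plastic flashlight, about 0.4 kg, standing on its black lens head (62 mm diameter, 35 mm high), tail end up. Origin: centre of its underside, z up along the barrel. Above the head a clear round barrel, 35 mm outside, 28 mm bore, runs from the bore's floor 35 mm above the origin to the open mouth at 145 mm (110 mm deep). A switch block, 6 mm proud, sits on its -x side 60 mm up.
- barrel_mouth (a point): Centre of the barrel's open tail end, 145 mm above the flashlight's origin, on the barrel axis.
- cell_low (a joint): The lower of two cells (grey cylinders 26 mm diameter, 35 mm long) in the barrel: how far, in m, it has slid down. 0 = its underside 20 mm above the bore's floor; 0.020 = sitting on the floor. It starts stuck between 0 and 0.012. It stays where it is left and takes about 4 N to slide.
- cell_top (a joint): The upper cell, same size, above the lower in the same barrel: how far (m) it has slid down. 0 = underside 67 mm above the bore's floor; 0.032 = fully down on the bottomed lower cell, its top face then 40 mm below the mouth. Starts at 0 to 0.008 (top 8 to 16 mm below the mouth). Slides at about 4 N alone, about 8 N when it pushes the lower cell along; then both stop solidly.
- cap: Black tail cap of the flashlight, 43 mm diameter, 34 mm high, 40 g, plain round cup upside down: a 16 mm deep skirt (39 mm inside) below a solid top. At the start it sits loose (not screwed) over the barrel's mouth and lifts straight off. Origin: centre of the skirt's lower rim, z up through its closed top.
- tray: Fixed shallow square dark wood tray, 150 x 150 mm outside, walls 4 mm thick and 14 mm high, floor 4 mm thick. Origin: centre of its underside, x and y along its sides.
- stand: Fixed light oak block 70 x 70 x 45 mm with a vertical round hole in its middle: 16 mm diameter, 35 mm deep, mouth widened by a 4 mm chamfer. Origin: centre of its underside.
- stand_hole (a point): Centre of the hole's mouth, on the top face of the stand, 45 mm above the table; the hole's floor is 10 mm above the table.
- rod: Wooden push rod, 50 g, 130 mm long: a 12 mm round dowel 90 mm long below a dark square handle 20 x 20 mm (from 90 to 130 mm). Origin: centre of the dowel's flat lower end; z points up to the handle, x and y are normal to the handle's flats. It starts upright in the stand's hole, resting on the hole's floor.
- rod_tip (a point): Centre of the flat lower end of the push rod, the same point as its origin.
- jar: Loose white ceramic jar with a knobbed lid, 80 mm diameter, 95 mm high. Bystander. Origin: centre of its underside.
- tin: Loose round stainless steel coin tin, 75 mm diameter, 46 mm high, with a slot mark in its lid. Bystander. Origin: centre of its underside.
- bowl: Loose small wooden bowl, 100 mm diameter, 35 mm high. Bystander. Origin: centre of its underside.
Not all that is in view belongs to the job. Of the things that look like the cap, the smallest one is meant.

How it is judged:
By the outcome, as a careful person would: the job done as asked, in the order asked, and still so for the second after the job is handed in, with the robot touching nothing.
It also fails if it takes over 56 s, if anything falls off the work surface, if the arm or the gripper's body presses on something with over 40 N, if the wrist force passes 120 N, or if a joint passes its speed limit or range.

## Working session

There is one attempt and no reset: what is moved stays moved. The work goes in short steps, Python scripts to look and compute and a tool call to move; the robot and the scene stay as the last step left them, time stands still between calls to the robot, and variables do not carry over. Pictures are saved under pics/ and viewed, about 8 in all and at most 12, crops included, and the job is handed in when it is done.

Besides the shell and the picture viewer there is one more tool, called after "Emit:" in YAML: its name, and indented under it one key for each argument. jog_arm: Moves the arm, as the interface text tells. Its arguments: {"type":"object","properties":{"motion":{"type":"array","items":{"type":"object","properties":{"gripper":{"type":"number"},"delta_pos":{"type":"array","items":{"type":"number"}},"turn":{"type":"array","items":{"type":"number"}}}}},"force":{"type":"number"}},"required":["motion"]}

```bash
mkdir -p pics
cat > h.py <<'E'
import numpy as np, cv2
from bench import sense, snapshot, calibration, job_done, grip_point_offset
def snap(cam,name):
    im=snapshot(cam); cv2.imwrite(f'pics/{name}.png',im[:,:,::-1]); return im
def ray(c,u,v):
    K=np.array(c['camera_matrix']); x,y=(u-K[0,2])/K[0,0],(v-K[1,2])/K[1,1]
    D=np.array([c['k1'],0,0,0.]); p=cv2.undistortPoints(np.array([[[u,v]]],float),K,D)[0,0]
    R=np.array(c['attitude']); return np.array(c['origin']),R@np.array([p[0],p[1],1])
def onz(c,u,v,z):
    o,d=ray(c,u,v); return o+d*(z-o[2])/d[2]
def proj(c,P):
    R=np.array(c['attitude']); rv=cv2.Rodrigues(R.T)[0]; t=-R.T@np.array(c['origin'])
    return cv2.projectPoints(np.array(P,float).reshape(-1,3),rv,t,np.array(c['camera_matrix']),np.array([c['k1'],0,0,0.]))[0][:,0]
def tri(c1,p1,c2,p2):
    o,d=ray(c1,*p1);q,e=ray(c2,*p2)
    s=np.linalg.lstsq(np.c_[d,-e],q-o,rcond=None)[0]; a,b=o+d*s[0],q+e*s[1]
    return (a+b)/2,np.linalg.norm(a-b)
E
python3 - <<'E'
from h import *
a=snap('scene','a');b=snap('side','b')
print(grip_point_offset,sense())
for n in('scene','side','wrist'): print(n,calibration(n))
w=snap('wrist','w')
cv2.imwrite('pics/ab.png',np.vstack([np.hstack([a,b])])[:,:,::-1])
E
```

```text
0.0187 {'clock': 0.1, 'q': array([-1.39291178e-01,  2.91250146e-01, -1.54000940e-01,  1.12669499e+00,
        1.40674735e-05,  1.43153416e+00]), 'qvel': array([-0.00045984, -0.00014672,  0.00145324,  0.00026785, -0.00176685,
       -0.00041989]), 'joint_torque': array([ 6.19868915e-04, -5.37977386e+01,  3.31919432e+01,  9.26249544e-03,
       -2.26563770e-04,  3.33016703e-05]), 'tcp_pos': array([5.24634756e-01, 6.42649440e-05, 2.30794742e-01]), 'orientation': array([[ 2.91203905e-05,  9.99999354e-01, -1.13666402e-03],
       [ 9.99999985e-01, -2.89231245e-05,  1.73564291e-04],
       [ 1.73531303e-04, -1.13666905e-03, -9.99999339e-01]]), 'contact_force': array([-0.37766445,  0.13018881, -0.02113889]), 'ft_torque': array([-0.03131612, -0.00282792,  0.0028624 ]), 'grip_width': 0.0857273225474364}
scene {'camera_matrix': array([[472.38284636,   0.        , 283.02091908],
       [  0.        , 472.38284636, 208.15620323],
       [  0.        ,   0.        ,   1.        ]]), 'k1': -0.1648748916427418, 'origin': array([0.94558606, 0.43168055, 1.02391421]), 'attitude': array([[-0.74467433, 
[... 299 characters left out ...]
]), 'k1': -0.1391639126414139, 'origin': array([0.47021017, 0.75602002, 0.75427037]), 'attitude': array([[-0.99829221, -0.04529525,  0.03689182],
       [-0.05659678,  0.59345084, -0.80287789],
       [ 0.01447308, -0.8035947 , -0.59500092]])}
wrist {'camera_matrix': array([[336.77320693,   0.        , 274.43604032],
       [  0.        , 336.77320693, 215.24365703],
       [  0.        ,   0.        ,   1.        ]]), 'k1': -0.018962624126081733, 'origin': array([0.52471722, 0.0696154 , 0.37361066]), 'attitude': array([[ 9.99998099e-01, -6.61028603e-04, -1.83450636e-03],
       [-1.14179840e-03, -9.61135961e-01, -2.76073107e-01],
       [-1.58071781e-03,  2.76074677e-01, -9.61134889e-01]])}
```

View pics/a.png

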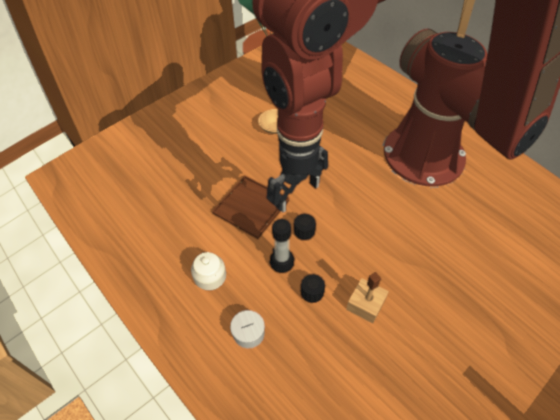

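View pics/b.png

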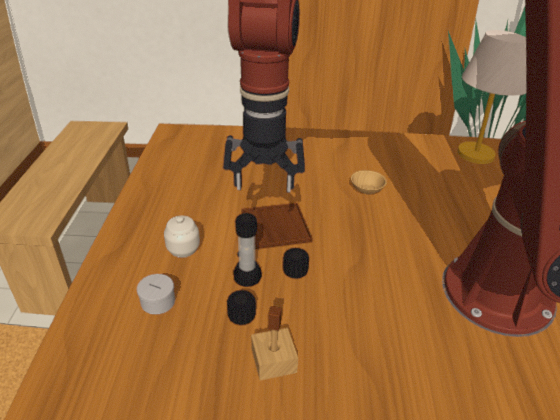

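Three black round things: the one on the barrel (scene 282,230; side 246,225) and two on the table (scene 305,226 and 313,288; side 296,263 and 241,307). The one on the barrel fits the description of a cap sitting on the mouth. I'll check its size with a crop.

Run:
```python
from h import *
a=cv2.imread('pics/a.png');b=cv2.imread('pics/b.png')
A=cv2.resize(a[180:330,180:400],None,fx=2.6,fy=2.6,interpolation=2)[:, :400+150]
B=cv2.resize(b[200:390,200:320],None,fx=2.05,fy=2.05,interpolation=2)
A=A[:B.shape[0]]; B=B[:A.shape[0]]
cv2.imwrite('pics/crop.png',np.hstack([A,B])); print(A.shape,B.shape)
cs,cd=calibration('scene'),calibration('side')
for n,p,q in [('captop',(282,229),(246,219)),('blk1',(305,221),(296,255)),('blk2',(313,283),(241,299)),('handle top',(376,277),(276,309)),('jar knob',(207,260),(181,219))]:
    print(n,tri(cs,p,cd,q))
for n,p,q,z in [('traycorner',(0,0),(0,0),0.0)]: pass
print('flash base side',onz(cd,247,274,.02), 'scene',onz(cs,282,261,.02))
print('tray side px',[onz(cd,*p,.014)[:2].round(3) for p in[(242,209),(297,206),(310,239),(256,246)]])
print('tray scene',[onz(cs,*p,.014)[:2].round(3) for p in[(246,178),(214,210),(259,234)]])
print('stand top scene',[onz(cs,*p,.045)[:2].round(3) for p in[(359,277),(387,291),(378,309),(349,300)]])
print('stand top side',[onz(cd,*p,.045)[:2].round(3) for p in[(252,336),(290,329),(297,355),(257,362)]])
```

```text
(389, 550, 3) (389, 246, 3)
captop (array([ 0.5630617 , -0.00437718,  0.1644063 ]), np.float64(0.0077660955478910465))
blk1 (array([ 0.45637799, -0.03913456,  0.048243  ]), np.float64(6.024567713746927e-05))
blk2 (array([0.56215257, 0.09968416, 0.04831998]), np.float64(0.00031612000192601976))
handle top (array([0.4904005 , 0.21051144, 0.14525288]), np.float64(0.004948680735890908))
jar knob (array([ 0.7180229 , -0.08915947,  0.09307653]), np.float64(0.0021579437484995777))
flash base side [ 0.56078899 -0.00115149  0.02      ] scene [ 0.56561678 -0.00398886  0.02      ]
tray side px [array([ 0.599, -0.246]), array([ 0.457, -0.27 ]), array([ 0.423, -0.137]), array([ 0.55 , -0.102])]
tray scene [array([ 0.461, -0.272]), array([ 0.594, -0.243]), array([ 0.554, -0.105])]
stand top scene [array([0.471, 0.16 ]), array([0.449, 0.229]), array([0.498, 0.245]), array([0.531, 0.185])]
stand top side [array([0.532, 0.187]), array([0.463, 0.166]), array([0.449, 0.224]), array([0.518, 0.244])]
```

View pics/crop.png

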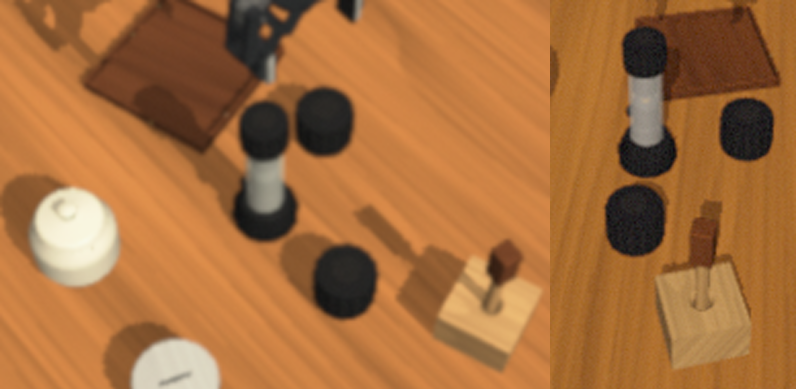

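The barrel-top cap is the smallest of the three, so it is the one meant. Next I'll use the wrist view.

View pics/w.png

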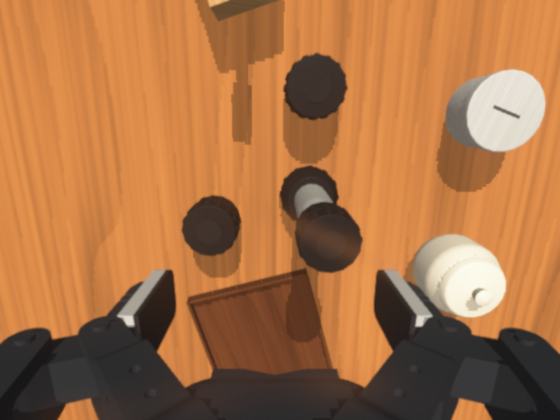

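Run:
```python
from h import *
for n,f,p in(('scene','a',[[.564,-.003,.163],[.564,-.003,.129],[.508,-.187,.004]]),('side','b',[[.564,-.003,.163],[.564,-.003,.129],[.508,-.187,.004]]),('wrist','w',[[.564,-.003,.163],[.49,.204,.14]])):
    print(n,proj(calibration(n),p).round(1).tolist())
# dark flashlight head blob and cap blob
for f in'ab':
    im=cv2.imread(f'pics/{f}.png'); m=(im.max(2)<55).astype(np.uint8)
    n,l,s,c=cv2.connectedComponentsWithStats(m)
    for i in range(1,n):
        if 100<s[i,4]<2500: print(f,s[i],c[i].round(1))
```

```text
scene [[282.4, 228.2], [282.5, 236.7], [252.6, 207.4]]
side [[244.1, 221.3], [244.5, 234.5], [275.7, 227.8]]
wrist [[334.4, 232.8], [213.6, -125.2]]
a [ 303    0   45   52 1538] [325.1  25.8]
a [ 432   33   52   31 1087] [457.2  48.6]
a [401  55  21  43 207] [410.   72.2]
a [263  66  26  44 687] [275.4  87.5]
a [515 117  32  39 421] [530.8 135.8]
a [ 267  139   60   71 1591] [296.  169.9]
a [294 215  21  24 428] [304.  226.5]
a [273 220  17  21 309] [281.1 230. ]
a [270 251  24  21 249] [281.  263.6]
a [301 275  23  27 507] [312.  288.1]
b [292   0   7  47 221] [295.   23.3]
b [236 213  21  25 441] [246.  225.2]
b [462 213  34  72 403] [478.9 248.3]
b [283 248  26  30 627] [295.6 262.7]
b [547 256  13  41 305] [554.3 277. ]
b [234 263  27  23 405] [247.1 275.9]
b [227 291  29  34 790] [241.  306.9]
```

The wrist view shows the cap top near (330,239), in line with the other two views. Moving to hover above it.

Emit:
jog_arm:
  motion:
    - {"gripper": 0.085,"delta_pos": [-0.002,0.015,0.005],"turn": [0,0,0]}
    - {"gripper": 0.085,"delta_pos": [-0.005,0.037,0.015],"turn": [0,0,0]}
    - {"gripper": 0.085,"delta_pos": [-0.005,0.037,0.015],"turn": [0,0,0]}
    - {"gripper": 0.085,"delta_pos": [-0.005,0.037,0.015],"turn": [0,0,0]}
    - {"gripper": 0.085,"delta_pos": [-0.005,0.037,0.015],"turn": [0,0,0]}
    - {"gripper": 0.085,"delta_pos": [-0.005,0.037,0.015],"turn": [0,0,0]}
    - {"gripper": 0.085,"delta_pos": [-0.005,0.037,0.015],"turn": [0,0,0]}
    - {"gripper": 0.085,"delta_pos": [-0.005,0.037,0.015],"turn": [0,0,0]}
    - {"gripper": 0.085,"delta_pos": [-0.005,0.037,0.015],"turn": [0,0,0]}
    - {"gripper": 0.085,"delta_pos": [-0.005,0.037,0.015],"turn": [0,0,0]}
  force: 25

```text
clock: 1.4
tcp_pos: [0.562, -0.005, 0.2163]
orientation: [[-0.0, 1.0, -0.0], [1.0, 0.0, -0.0], [-0.0, -0.0, -1.0]]
contact_force: [0.1, -0.3, 0.0]
grip_width: 0.085
```

Run:
```python
from h import *
s=sense();c=calibration('wrist');w=snap('wrist','w2');print(s['tcp_pos'],s['clock'])
m=(w.max(2)<70).astype(np.uint8); n,l,st,ce=cv2.connectedComponentsWithStats(m)
for i in range(1,n):
    if st[i,4]>300: print(st[i],ce[i].round(1))
print(proj(c,[[.562,-.005,.163],[.5835,-.005,.163],[.562,.0165,.163],[.562,-.0265,.163]]).round(1))
cv2.imwrite('pics/w2c.png',w[80:400,100:460,::-1])
```

```text
[ 0.56195757 -0.00498345  0.21628929] 1.4
[ 244   46   63   68 3240] [275.   78.9]
[ 240  164   67  113 4135] [271.7 225.9]
[ 142  195   62   61 2875] [172.7 224.9]
[    0   271   560   149 41079] [277.1 372.6]
[[274.8 235.8]
 [309.7 235.8]
 [274.8 202. ]
 [274.8 267.8]]
```

View pics/w2c.png

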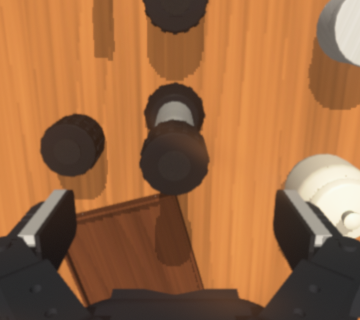

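Emit:
jog_arm:
  motion:
    - {"gripper": 0.085,"delta_pos": [-0.002,-0.001,0.03],"turn": [0,0,0]}
    - {"gripper": 0.085,"delta_pos": [-0.002,-0.001,0.06],"turn": [0,0,0]}
    - {"gripper": 0.075,"delta_pos": [-0.002,-0.001,0.084],"turn": [0,0,0]}
    - {"gripper": 0.06,"delta_pos": [-0.002,-0.001,0.084],"turn": [0,0,0]}
    - {"gripper": 0.05,"delta_pos": [-0.002,-0.001,0.084],"turn": [0,0,0]}
    - {"gripper": 0.046,"delta_pos": [-0.002,-0.001,0.084],"turn": [0,0,0]}
    - {"gripper": 0.043,"delta_pos": [-0.002,-0.001,0.084],"turn": [0,0,0]}
    - {"gripper": 0.038,"delta_pos": [-0.002,-0.001,0.084],"turn": [0,0,0]}
    - {"gripper": 0.038,"delta_pos": [-0.002,-0.001,0.084],"turn": [0,0,0]}
    - {"gripper": 0.038,"delta_pos": [-0.002,-0.001,0.084],"turn": [0,0,0]}
  force: 25

```text
clock: 2.7
tcp_pos: [0.5617, -0.0071, 0.1336]
orientation: [[0.0, 1.0, 0.002], [1.0, -0.0, -0.0], [-0.0, 0.002, -1.0]]
contact_force: [-0.8, -0.2, 8.6]
grip_width: 0.0422
```

Run:
```python
from h import *
c=calibration('side');b=snap('side','b2');s=sense();print(s['tcp_pos'],s['grip_width'],s['contact_force'],s['clock'])
cv2.imwrite('pics/b2c.png',cv2.resize(b[130:300,170:330,::-1],None,fx=3,fy=3))
```

```text
[ 0.56173763 -0.00708195  0.13358862] 0.04264235202816891 [-0.57435811  0.871286    7.73381657] 2.75
```

View pics/b2c.png

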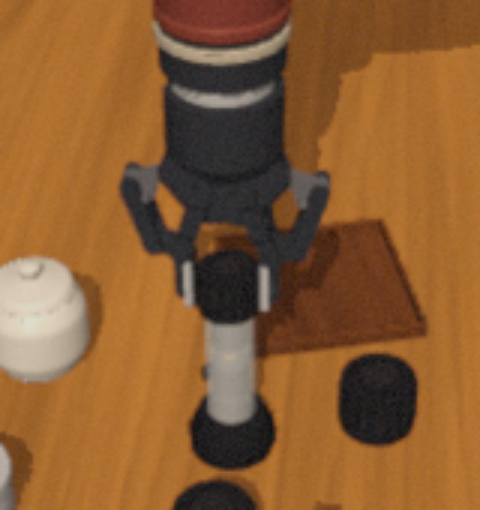

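Emit:
jog_arm:
  motion:
    - {"gripper": 0.038,"delta_pos": [0,0,-0.015],"turn": [0,0,0]}
    - {"gripper": 0.038,"delta_pos": [0,0,-0.035],"turn": [0,0,0]}
    - {"gripper": 0.038,"delta_pos": [0,0,-0.055],"turn": [0,0,0]}
    - {"gripper": 0.038,"delta_pos": [-0.02,-0.006,-0.06],"turn": [0,0,0]}
    - {"gripper": 0.038,"delta_pos": [-0.055,-0.016,-0.06],"turn": [0,0,0]}
    - {"gripper": 0.038,"delta_pos": [-0.095,-0.028,-0.05],"turn": [0,0,0]}
    - {"gripper": 0.038,"delta_pos": [-0.135,-0.04,-0.02],"turn": [0,0,0]}
    - {"gripper": 0.038,"delta_pos": [-0.165,-0.05,0.02],"turn": [0,0,0]}
    - {"gripper": 0.038,"delta_pos": [-0.18,-0.053,0.06],"turn": [0,0,0]}
    - {"gripper": 0.038,"delta_pos": [-0.18,-0.053,0.09],"turn": [0,0,0]}

```text
clock: 4.0
tcp_pos: [0.5064, -0.1889, 0.0407]
orientation: [[0.003, 1.0, -0.001], [1.0, -0.003, 0.0], [0.0, -0.001, -1.0]]
contact_force: [-0.5, 0.3, -0.2]
grip_width: 0.0427
```

Emit:
jog_arm:
  motion:
    - {"gripper": 0.038,"delta_pos": [0,0,0.015],"turn": [0,0,0]}
    - {"gripper": 0.038,"delta_pos": [0,0,0.026],"turn": [0,0,0]}
    - {"gripper": 0.038,"delta_pos": [0,0,0.033],"turn": [0,0,0]}
    - {"gripper": 0.038,"delta_pos": [0,0,0.033],"turn": [0,0,0]}
    - {"gripper": 0.045,"delta_pos": [0,0,0.033],"turn": [0,0,0]}
    - {"gripper": 0.055,"delta_pos": [0,0,0.033],"turn": [0,0,0]}
    - {"gripper": 0.065,"delta_pos": [0,0,0.032],"turn": [0,0,0]}
    - {"gripper": 0.065,"delta_pos": [0,0,0.01],"turn": [0,0,0]}
    - {"gripper": 0.065,"delta_pos": [0,0,-0.04],"turn": [0,0,0]}
    - {"gripper": 0.065,"delta_pos": [0,0,-0.09],"turn": [0,0,0]}

```text
clock: 5.25
tcp_pos: [0.5077, -0.1869, 0.1337]
orientation: [[-0.0, 1.0, -0.0], [1.0, 0.0, 0.0], [0.0, -0.0, -1.0]]
contact_force: [0.7, -1.2, 0.2]
grip_width: 0.065
```

Run:
```python
from h import *
s=sense();print(s['tcp_pos'],s['grip_width'],s['contact_force'],s['clock'])
a=snap('scene','a3');b=snap('side','b3')
B=cv2.resize(b[140:390,150:400],(500,500),interpolation=2);A=cv2.resize(a[240:330,330:420],(290,290),interpolation=2)
A=np.vstack([A,np.zeros((210,290,3),np.uint8)]);cv2.imwrite('pics/c3.png',np.hstack([B,A])[:,:,::-1])
```

```text
[ 0.50770879 -0.18685261  0.13372707] 0.06498601046853494 [ 0.72369671 -1.20433701  0.17033716] 5.25
```

View pics/c3.png

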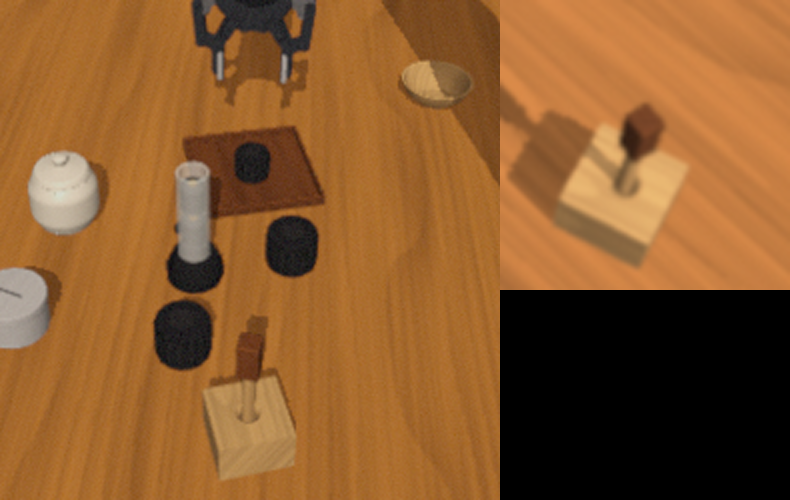

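Cap is upright in the tray, at about (252,162) in the crop. Next, the rod.

Emit:
jog_arm:
  motion:
    - {"gripper": 0.065,"delta_pos": [0,0,-0.05],"turn": [0,0,0]}
    - {"gripper": 0.065,"delta_pos": [0.03,0,-0.1],"turn": [0,0,0]}
    - {"gripper": 0.065,"delta_pos": [0.08,-0.01,-0.125],"turn": [0,0,0]}
    - {"gripper": 0.065,"delta_pos": [0.135,-0.018,-0.125],"turn": [0,0,0]}
    - {"gripper": 0.065,"delta_pos": [0.19,-0.018,-0.125],"turn": [0,0,0]}
    - {"gripper": 0.065,"delta_pos": [0.245,-0.018,-0.125],"turn": [0,0,0]}
    - {"gripper": 0.065,"delta_pos": [0.3,-0.018,-0.125],"turn": [0,0,0]}
    - {"gripper": 0.065,"delta_pos": [0.345,-0.018,-0.125],"turn": [0,0,0]}
    - {"gripper": 0.065,"delta_pos": [0.375,-0.018,-0.125],"turn": [0,0,0]}
    - {"gripper": 0.065,"delta_pos": [0.375,-0.018,-0.125],"turn": [0,0,0]}

```text
clock: 6.6
tcp_pos: [0.4896, 0.1897, 0.2568]
orientation: [[-0.003, 1.0, -0.001], [1.0, 0.003, 0.0], [0.0, -0.001, -1.0]]
contact_force: [0.7, -0.9, -0.4]
grip_width: 0.0651
```

Run:
```python
from h import *
s=sense();c=calibration('wrist');w=snap('wrist','w4');print(s['tcp_pos'],s['clock'])
print(proj(c,[[.49,.205,.14],[.49,.205,.045],[.5617,-.006,.145]]).round(1).tolist())
u,v=proj(c,[[.49,.205,.1]])[0].round().astype(int);v0=max(v-75,0);u0=u-75;print(u0,v0)
cv2.imwrite('pics/w4c.png',cv2.resize(w[v0:v0+150,u0:u0+150,::-1],(600,600),interpolation=2))
hsv=cv2.cvtColor(w,cv2.COLOR_RGB2HSV)
for p in [(u,v)]: print(hsv[v,u],w[v,u])
```

```text
[0.48958039 0.18967381 0.25677398] 6.6
[[275.4, 190.4], [275.3, 171.9], [350.2, 409.5]]
200 106
[ 11 166 123] [123  72  43]
```

View pics/w4c.png

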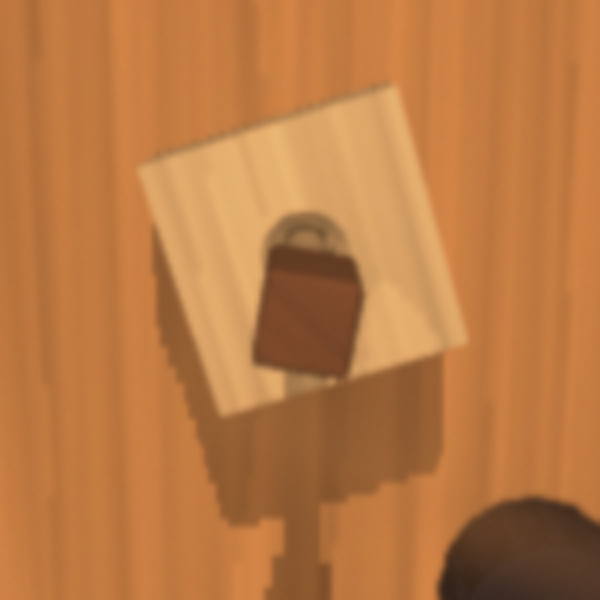

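Handle's top face is centred at (309,327) in the crop, turned about 0.235 rad clockwise; the stand's centre is at (306,253), so the rod stands upright. Grasping.

Emit:
jog_arm:
  motion:
    - {"gripper": 0.06,"delta_pos": [0.01,0,0.02],"turn": [0,0,0.1]}
    - {"gripper": 0.06,"delta_pos": [0.0185,0.0005,0.05],"turn": [0,0,0.2]}
    - {"gripper": 0.06,"delta_pos": [0.0185,0.0005,0.09],"turn": [0,0,0.235]}
    - {"gripper": 0.06,"delta_pos": [0.0185,0.0005,0.13],"turn": [0,0,0.235]}
    - {"gripper": 0.06,"delta_pos": [0.0185,0.0005,0.157],"turn": [0,0,0.235]}
    - {"gripper": 0.05,"delta_pos": [0.0185,0.0005,0.157],"turn": [0,0,0.235]}
    - {"gripper": 0.035,"delta_pos": [0.0185,0.0005,0.157],"turn": [0,0,0.235]}
    - {"gripper": 0.025,"delta_pos": [0.0185,0.0005,0.157],"turn": [0,0,0.235]}
    - {"gripper": 0.012,"delta_pos": [0.0185,0.0005,0.157],"turn": [0,0,0.235]}
    - {"gripper": 0.012,"delta_pos": [0.0185,0.0005,0.157],"turn": [0,0,0.235]}
  force: 60

```text
clock: 7.9
tcp_pos: [0.4913, 0.2067, 0.1016]
orientation: [[0.233, 0.973, 0.002], [0.973, -0.233, 0.0], [0.001, 0.002, -1.0]]
contact_force: [0.0, -1.2, 6.1]
grip_width: 0.0194
```

Run:
```python
from h import *
s=sense();print(s['tcp_pos'],s['orientation'].round(3).tolist(),s['grip_width'],s['contact_force'],s['ft_torque'],s['clock'])
# mouth of barrel: bright ring mask in views taken earlier
for n,f,(u0,v0,u1,v1) in(('scene','a3',(265,205,300,275)),('side','b3',(230,212,262,280))):
    im=cv2.imread(f'pics/{f}.png');hsv=cv2.cvtColor(im,cv2.COLOR_BGR2HSV)
    m=((hsv[...,1]<70)&(hsv[...,2]>70)).astype(np.uint8)[v0:v1,u0:u1]
    n_,l,st,ce=cv2.connectedComponentsWithStats(m);i=1+st[1:,4].argmax();ys,xs=np.where(l==i)
    print(n,st[i],'top',ys.min()+v0); 
    for y in range(ys.min(),ys.min()+16): 
        r=xs[ys==y];print(y+v0,r.min()+u0,r.max()+u0+1,end='; ')
    P=[[.562+.0175*np.cos(t),-.005+.0175*np.sin(t),.145] for t in np.linspace(0,6.28,60)]
    p=proj(calibration(n),P);print(p.min(0),p.max(0))
```

```text
[0.49130076 0.20665467 0.10163549] [[0.233, 0.973, 0.002], [0.973, -0.233, 0.0], [0.001, 0.002, -1.0]] 0.019359416611854804 [ 0.04349412 -1.24323158  6.11028706] [-0.23420022  0.25878406  0.01408351] 7.9
scene [  9  25  16  33 376] top 230
230 278 284; 231 278 285; 232 276 287; 233 275 288; 234 275 288; 235 275 288; 236 276 288; 237 276 288; 238 276 288; 239 276 288; 240 276 288; 241 276 288; 242 276 288; 243 276 288; 244 276 288; 245 276 288; [274.66253328 225.20214332] [290.3544185  238.30148185]
side [  8   9  17  51 721] top 221
221 244 251; 222 242 252; 223 240 253; 224 239 254; 225 243 254; 226 238 254; 227 238 254; 228 239 255; 229 239 254; 230 239 254; 231 239 254; 232 239 254; 233 239 255; 234 239 254; 235 239 254; 236 239 254; [236.7136101  222.50649325] [254.05103509 233.29643429]
```

Emit:
jog_arm:
  motion:
    - {"gripper": 0.012,"delta_pos": [0,0,-0.015],"turn": [0,0,0]}
    - {"gripper": 0.012,"delta_pos": [0,0,-0.035],"turn": [0,0,0]}
    - {"gripper": 0.012,"delta_pos": [0,0,-0.065],"turn": [0,0,0]}
    - {"gripper": 0.012,"delta_pos": [0,0,-0.105],"turn": [0,0,0]}
    - {"gripper": 0.012,"delta_pos": [0,0,-0.145],"turn": [0,0,0]}
    - {"gripper": 0.012,"delta_pos": [0,0,-0.17],"turn": [0,0,0]}
    - {"gripper": 0.012,"delta_pos": [-0.02,0.012,-0.175],"turn": [0,0,0]}
    - {"gripper": 0.012,"delta_pos": [-0.06,0.036,-0.175],"turn": [0,0,0]}
    - {"gripper": 0.012,"delta_pos": [-0.1,0.061,-0.175],"turn": [0,0,0]}
    - {"gripper": 0.012,"delta_pos": [-0.14,0.086,-0.175],"turn": [0,0,0]}

```text
clock: 9.15
tcp_pos: [0.5419, 0.049, 0.2767]
orientation: [[0.232, 0.973, 0.001], [0.973, -0.232, -0.0], [0.0, 0.001, -1.0]]
contact_force: [-0.3, -0.1, -2.2]
grip_width: 0.0192
```

Emit:
jog_arm:
  motion:
    - {"gripper": 0.012,"delta_pos": [-0.03,0.018,0],"turn": [0,0,0]}
    - {"gripper": 0.012,"delta_pos": [-0.047,0.028,0],"turn": [0,0,0]}
    - {"gripper": 0.012,"delta_pos": [-0.0535,0.0325,0],"turn": [0,0,0]}
    - {"gripper": 0.012,"delta_pos": [-0.0535,0.0325,0],"turn": [0,0,0]}
    - {"gripper": 0.012,"delta_pos": [-0.0535,0.0325,0.005],"turn": [0,0,0]}
    - {"gripper": 0.012,"delta_pos": [-0.0535,0.0325,0.01],"turn": [0,0,0]}
    - {"gripper": 0.012,"delta_pos": [-0.0535,0.0325,0.01],"turn": [0,0,0]}
    - {"gripper": 0.012,"delta_pos": [-0.0535,0.0325,0.01],"turn": [0,0,0]}
    - {"gripper": 0.012,"delta_pos": [-0.0535,0.0325,0.01],"turn": [0,0,0]}
    - {"gripper": 0.012,"delta_pos": [-0.0535,0.0325,0.01],"turn": [0,0,0]}

```text
clock: 10.4
tcp_pos: [0.5608, -0.0093, 0.2654]
orientation: [[0.233, 0.972, 0.0], [0.972, -0.233, -0.0], [0.0, 0.0, -1.0]]
contact_force: [0.0, -0.7, -0.5]
grip_width: 0.0194
```

Run:
```python
from h import *
s=sense();print(s['tcp_pos'],s['grip_width'],s['contact_force'],s['clock'])
a=snap('scene','a5');b=snap('side','b5')
x,y,z=s['tcp_pos']
for n in('scene','side'): print(n,proj(calibration(n),[[x,y,z-.0915],[x,y,z],[x,y,.145]]).round(1).tolist())
f=lambda i,u,v:cv2.resize(i[v:v+110,u:u+80],(400,550),interpolation=2)
cv2.imwrite('pics/c5.png',np.hstack([f(a,240,170),f(b,205,170)])[:,:,::-1])
```

```text
[ 0.56076312 -0.00930523  0.26542992] 0.019356756881335327 [ 0.01173036 -0.67343085 -0.48057858] 10.4
scene [[281.5, 222.8], [281.2, 197.2], [281.6, 230.2]]
side [[245.9, 215.1], [245.0, 176.2], [246.2, 226.5]]
```

View pics/c5.png

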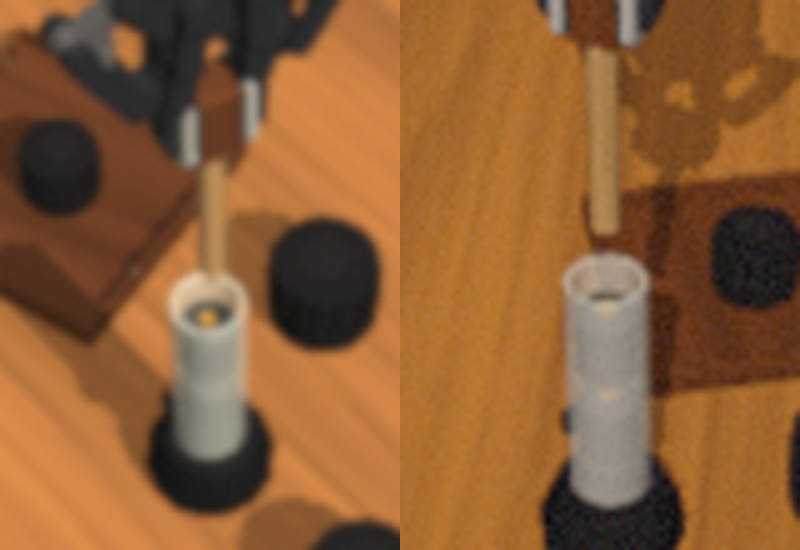

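Rod tip hangs over the mouth in both views: tip at (281.5,224) in the scene view and (246,217) in the side view; mouth centre (281.6,230.4) and (246.2,225.4). Descending gently.

Emit:
jog_arm:
  motion:
    - {"gripper": 0.012,"delta_pos": [0,0,0.01],"turn": [0,0,0]}
    - {"gripper": 0.012,"delta_pos": [0,0,0.02],"turn": [0,0,0]}
    - {"gripper": 0.012,"delta_pos": [0,0,0.028],"turn": [0,0,0]}
    - {"gripper": 0.012,"delta_pos": [0,0,0.032],"turn": [0,0,0]}
    - {"gripper": 0.012,"delta_pos": [0,0,0.035],"turn": [0,0,0]}
    - {"gripper": 0.012,"delta_pos": [0,0,0.037],"turn": [0,0,0]}
    - {"gripper": 0.012,"delta_pos": [0,0,0.039],"turn": [0,0,0]}
    - {"gripper": 0.012,"delta_pos": [0,0,0.041],"turn": [0,0,0]}
    - {"gripper": 0.012,"delta_pos": [0,0,0.043],"turn": [0,0,0]}
    - {"gripper": 0.012,"delta_pos": [0,0,0.045],"turn": [0,0,0]}

```text
clock: 11.75
tcp_pos: [0.5608, -0.0093, 0.2205]
orientation: [[0.233, 0.973, 0.0], [0.973, -0.233, -0.0], [0.0, 0.0, -1.0]]
contact_force: [-0.0, -0.1, 4.3]
grip_width: 0.0193
```

Emit:
jog_arm:
  motion:
    - {"gripper": 0.012,"delta_pos": [0,0,0.0015],"turn": [0,0,0]}
    - {"gripper": 0.012,"delta_pos": [0,0,0.003],"turn": [0,0,0]}
    - {"gripper": 0.012,"delta_pos": [0,0,0.0045],"turn": [0,0,0]}
    - {"gripper": 0.012,"delta_pos": [0,0,0.006],"turn": [0,0,0]}
    - {"gripper": 0.012,"delta_pos": [0,0,0.0075],"turn": [0,0,0]}
    - {"gripper": 0.012,"delta_pos": [0,0,0.009],"turn": [0,0,0]}
    - {"gripper": 0.012,"delta_pos": [0,0,0.0105],"turn": [0,0,0]}
    - {"gripper": 0.012,"delta_pos": [0,0,0.012],"turn": [0,0,0]}
    - {"gripper": 0.012,"delta_pos": [0,0,0.0135],"turn": [0,0,0]}
    - {"gripper": 0.012,"delta_pos": [0,0,0.015],"turn": [0,0,0]}

```text
clock: 13.0
tcp_pos: [0.5608, -0.0093, 0.2056]
orientation: [[0.233, 0.973, 0.001], [0.973, -0.233, -0.0], [0.0, 0.001, -1.0]]
contact_force: [-1.4, 0.8, 7.5]
grip_width: 0.0195
```

Emit:
jog_arm:
  motion:
    - {"gripper": 0.012,"delta_pos": [0,0,0.001],"turn": [0,0,0]}
    - {"gripper": 0.012,"delta_pos": [0,0,0.002],"turn": [0,0,0]}
    - {"gripper": 0.012,"delta_pos": [0,0,0.003],"turn": [0,0,0]}
    - {"gripper": 0.012,"delta_pos": [0,0,0.004],"turn": [0,0,0]}
    - {"gripper": 0.012,"delta_pos": [0,0,0.005],"turn": [0,0,0]}
    - {"gripper": 0.012,"delta_pos": [0,0,0.006],"turn": [0,0,0]}
    - {"gripper": 0.012,"delta_pos": [0,0,0.0066],"turn": [0,0,0]}
    - {"gripper": 0.012,"delta_pos": [0,0,0.0072],"turn": [0,0,0]}
    - {"gripper": 0.012,"delta_pos": [0,0,0.0076],"turn": [0,0,0]}
    - {"gripper": 0.012,"delta_pos": [0,0,0.008],"turn": [0,0,0]}

```text
clock: 14.25
tcp_pos: [0.5608, -0.0093, 0.1976]
orientation: [[0.233, 0.973, 0.001], [0.973, -0.233, -0.0], [0.0, 0.001, -1.0]]
contact_force: [-1.1, 0.9, 6.4]
grip_width: 0.0193
```

Emit:
jog_arm:
  motion:
    - {"gripper": 0.012,"delta_pos": [0,0,0.0002],"turn": [0,0,0]}
    - {"gripper": 0.012,"delta_pos": [0,0,0.0004],"turn": [0,0,0]}
    - {"gripper": 0.012,"delta_pos": [0,0,0.0006],"turn": [0,0,0]}
    - {"gripper": 0.012,"delta_pos": [0,0,0.0008],"turn": [0,0,0]}
    - {"gripper": 0.012,"delta_pos": [0,0,0.001],"turn": [0,0,0]}
    - {"gripper": 0.012,"delta_pos": [0,0,0.0012],"turn": [0,0,0]}
    - {"gripper": 0.012,"delta_pos": [0,0,0.0014],"turn": [0,0,0]}
    - {"gripper": 0.012,"delta_pos": [0,0,0.0016],"turn": [0,0,0]}
    - {"gripper": 0.012,"delta_pos": [0,0,0.0018],"turn": [0,0,0]}
    - {"gripper": 0.012,"delta_pos": [0,0,0.002],"turn": [0,0,0]}

```text
clock: 15.5
tcp_pos: [0.561, -0.0093, 0.1965]
orientation: [[0.233, 0.973, 0.001], [0.973, -0.233, -0.0], [0.0, 0.001, -1.0]]
contact_force: [-3.5, 0.7, 16.6]
grip_width: 0.0195
```

Force is climbing at the depth expected for the bottom. A little more to confirm the stop, then back off slowly.

Emit:
jog_arm:
  motion:
    - {"gripper": 0.012,"delta_pos": [0,0,0.0002],"turn": [0,0,0]}
    - {"gripper": 0.012,"delta_pos": [0,0,0.0004],"turn": [0,0,0]}
    - {"gripper": 0.012,"delta_pos": [0,0,0.0006],"turn": [0,0,0]}
    - {"gripper": 0.012,"delta_pos": [0,0,0.0008],"turn": [0,0,0]}
    - {"gripper": 0.012,"delta_pos": [0,0,0.0008],"turn": [0,0,0]}
    - {"gripper": 0.012,"delta_pos": [0,0,0.0008],"turn": [0,0,0]}
    - {"gripper": 0.012,"delta_pos": [0,0,0.0008],"turn": [0,0,0]}
    - {"gripper": 0.012,"delta_pos": [0,0,0.0008],"turn": [0,0,0]}
    - {"gripper": 0.012,"delta_pos": [0,0,0.0008],"turn": [0,0,0]}
    - {"gripper": 0.012,"delta_pos": [0,0,0.0008],"turn": [0,0,0]}

```text
clock: 16.75
tcp_pos: [0.5612, -0.0093, 0.1965]
orientation: [[0.233, 0.973, 0.002], [0.973, -0.233, -0.0], [0.0, 0.002, -1.0]]
contact_force: [-5.1, 1.2, 21.3]
grip_width: 0.0195
```

Emit:
jog_arm:
  motion:
    - {"gripper": 0.012,"delta_pos": [0,0,-0.0015],"turn": [0,0,0]}
    - {"gripper": 0.012,"delta_pos": [0,0,-0.004],"turn": [0,0,0]}
    - {"gripper": 0.012,"delta_pos": [0,0,-0.01],"turn": [0,0,0]}
    - {"gripper": 0.012,"delta_pos": [0,0,-0.02],"turn": [0,0,0]}
    - {"gripper": 0.012,"delta_pos": [0,0,-0.035],"turn": [0,0,0]}
    - {"gripper": 0.012,"delta_pos": [0,0,-0.055],"turn": [0,0,0]}
    - {"gripper": 0.012,"delta_pos": [0,0,-0.075],"turn": [0,0,0]}
    - {"gripper": 0.012,"delta_pos": [0,0,-0.0808],"turn": [0,0,0]}
    - {"gripper": 0.012,"delta_pos": [0,0,-0.0808],"turn": [0,0,0]}
    - {"gripper": 0.012,"delta_pos": [0,0,-0.0808],"turn": [0,0,0]}

```text
clock: 18.0
tcp_pos: [0.5603, -0.0092, 0.2746]
orientation: [[0.233, 0.973, -0.001], [0.973, -0.233, 0.0], [-0.0, -0.001, -1.0]]
contact_force: [-0.4, 0.1, -0.8]
grip_width: 0.0196
```

Run:
```python
from h import *
s=sense();print(s['tcp_pos'],s['grip_width'],s['contact_force'],s['clock'])
a=snap('scene','a6');b=snap('side','b6')
x,y,z=s['tcp_pos']
for n in('scene','side'): print(n,proj(calibration(n),[[x,y,z-.0915],[x,y,.105],[x,y,.07],[x,y,.035]]).round(1).tolist())
f=lambda i,u,v:cv2.resize(i[v:v+110,u:u+80],(400,550),interpolation=2)
cv2.imwrite('pics/c6.png',np.hstack([f(a,240,180),f(b,205,180)])[:,:,::-1])
```

```text
[ 0.56030815 -0.00923169  0.27461724] 0.019622601520759852 [-0.41191656  0.07412049 -0.78447056] 18.0
scene [[281.7, 220.3], [281.9, 239.7], [282.0, 247.7], [282.1, 255.2]]
side [[246.1, 211.5], [246.8, 241.7], [247.1, 254.3], [247.5, 266.4]]
```

View pics/c6.png

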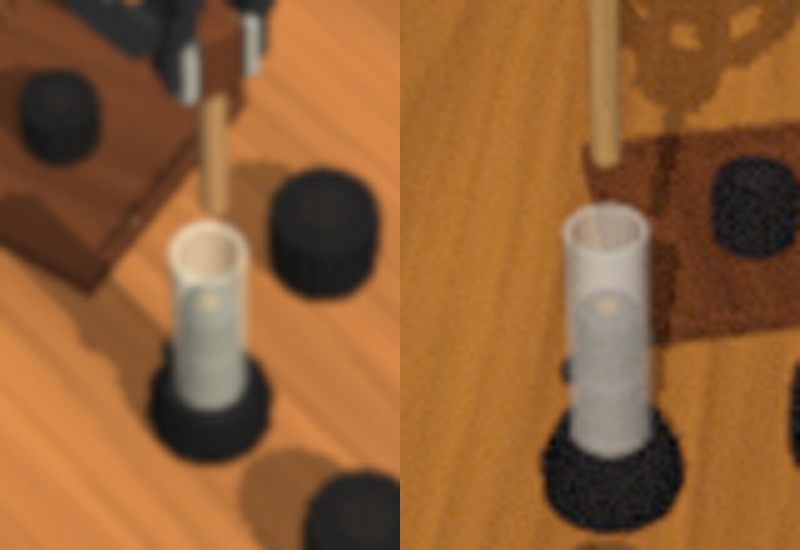

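Cells are together at the bottom: top face at row 241 in the side view, as predicted for seated. Returning the rod.

Emit:
jog_arm:
  motion:
    - {"gripper": 0.012,"delta_pos": [0.015,-0.009,0],"turn": [0,0,0]}
    - {"gripper": 0.012,"delta_pos": [0.05,-0.031,0],"turn": [0,0,0]}
    - {"gripper": 0.012,"delta_pos": [0.09,-0.055,0],"turn": [0,0,0]}
    - {"gripper": 0.012,"delta_pos": [0.13,-0.08,0],"turn": [0,0,0]}
    - {"gripper": 0.012,"delta_pos": [0.165,-0.101,0],"turn": [0,0,0]}
    - {"gripper": 0.012,"delta_pos": [0.185,-0.113,0],"turn": [0,0,0]}
    - {"gripper": 0.012,"delta_pos": [0.1935,-0.118,0.02],"turn": [0,0,0]}
    - {"gripper": 0.012,"delta_pos": [0.1935,-0.118,0.05],"turn": [0,0,0]}
    - {"gripper": 0.012,"delta_pos": [0.1935,-0.118,0.08],"turn": [0,0,0]}
    - {"gripper": 0.012,"delta_pos": [0.1935,-0.118,0.11],"turn": [0,0,0]}

```text
clock: 19.35
tcp_pos: [0.4901, 0.2072, 0.1643]
orientation: [[0.232, 0.973, -0.0], [0.973, -0.232, 0.0], [0.0, -0.0, -1.0]]
contact_force: [0.0, 0.2, -0.7]
grip_width: 0.0195
```

Emit:
jog_arm:
  motion:
    - {"gripper": 0.012,"delta_pos": [0,0,0.01],"turn": [0,0,0]}
    - {"gripper": 0.012,"delta_pos": [0,0,0.015],"turn": [0,0,0]}
    - {"gripper": 0.012,"delta_pos": [0,0,0.02],"turn": [0,0,0]}
    - {"gripper": 0.012,"delta_pos": [0,0,0.025],"turn": [0,0,0]}
    - {"gripper": 0.012,"delta_pos": [0,0,0.03],"turn": [0,0,0]}
    - {"gripper": 0.012,"delta_pos": [0,0,0.034],"turn": [0,0,0]}
    - {"gripper": 0.012,"delta_pos": [0,0,0.038],"turn": [0,0,0]}
    - {"gripper": 0.012,"delta_pos": [0,0,0.038],"turn": [0,0,0]}
    - {"gripper": 0.012,"delta_pos": [0,0,0.038],"turn": [0,0,0]}
    - {"gripper": 0.012,"delta_pos": [0,0,0.038],"turn": [0,0,0]}

```text
clock: 20.6
tcp_pos: [0.4911, 0.2064, 0.1275]
orientation: [[0.233, 0.973, 0.0], [0.973, -0.233, 0.0], [0.0, 0.0, -1.0]]
contact_force: [-0.2, 0.2, -1.0]
grip_width: 0.0194
```

Tip is 9 mm inside the hole with no contact force. Lower the rest of the way.

Emit:
jog_arm:
  motion:
    - {"gripper": 0.012,"delta_pos": [0,0,0.004],"turn": [0,0,0]}
    - {"gripper": 0.012,"delta_pos": [0,0,0.008],"turn": [0,0,0]}
    - {"gripper": 0.012,"delta_pos": [0,0,0.012],"turn": [0,0,0]}
    - {"gripper": 0.012,"delta_pos": [0,0,0.016],"turn": [0,0,0]}
    - {"gripper": 0.012,"delta_pos": [0,0,0.02],"turn": [0,0,0]}
    - {"gripper": 0.012,"delta_pos": [0,0,0.023],"turn": [0,0,0]}
    - {"gripper": 0.012,"delta_pos": [0,0,0.0245],"turn": [0,0,0]}
    - {"gripper": 0.012,"delta_pos": [0,0,0.0255],"turn": [0,0,0]}
    - {"gripper": 0.012,"delta_pos": [0,0,0.0255],"turn": [0,0,0]}
    - {"gripper": 0.012,"delta_pos": [0,0,0.0255],"turn": [0,0,0]}

```text
clock: 21.85
tcp_pos: [0.4911, 0.2064, 0.1019]
orientation: [[0.233, 0.973, 0.0], [0.973, -0.233, 0.0], [0.0, 0.0, -1.0]]
contact_force: [0.5, 0.0, -1.0]
grip_width: 0.0193
```

Emit:
jog_arm:
  motion:
    - {"gripper": 0.02,"delta_pos": [0,0,0],"turn": [0,0,0]}
    - {"gripper": 0.03,"delta_pos": [0,0,0],"turn": [0,0,0]}
    - {"gripper": 0.045,"delta_pos": [0,0,0],"turn": [0,0,0]}
    - {"gripper": 0.06,"delta_pos": [0,0,0],"turn": [0,0,0]}
    - {"gripper": 0.06,"delta_pos": [0,0,0],"turn": [0,0,0]}
    - {"gripper": 0.06,"delta_pos": [0,0,-0.02],"turn": [0,0,0]}
    - {"gripper": 0.06,"delta_pos": [0,0,-0.05],"turn": [0,0,0]}
    - {"gripper": 0.06,"delta_pos": [0,0,-0.09],"turn": [0,0,0]}
    - {"gripper": 0.06,"delta_pos": [0,0,-0.13],"turn": [0,0,0]}
    - {"gripper": 0.06,"delta_pos": [0,0,-0.16],"turn": [0,0,0]}

```text
clock: 23.1
tcp_pos: [0.4912, 0.2065, 0.2636]
orientation: [[0.233, 0.973, 0.001], [0.973, -0.233, 0.0], [0.001, 0.001, -1.0]]
contact_force: [0.2, 0.8, -0.7]
grip_width: 0.0601
```

Run:
```python
from h import *
s=sense();print(s['tcp_pos'],s['grip_width'],s['contact_force'],s['clock'])
b=snap('side','b7');w=snap('wrist','w7')
B=cv2.resize(b[190:390,130:400],(540,400),interpolation=2);W=cv2.resize(w[100:260,200:350],(255,400),interpolation=2)
cv2.imwrite('pics/c7.png',np.hstack([B,W])[:,:,::-1])
```

```text
[0.49123439 0.20646047 0.26362856] 0.06009675473790401 [ 0.2351929   0.8364823  -0.72814029] 23.1
```

View pics/c7.png

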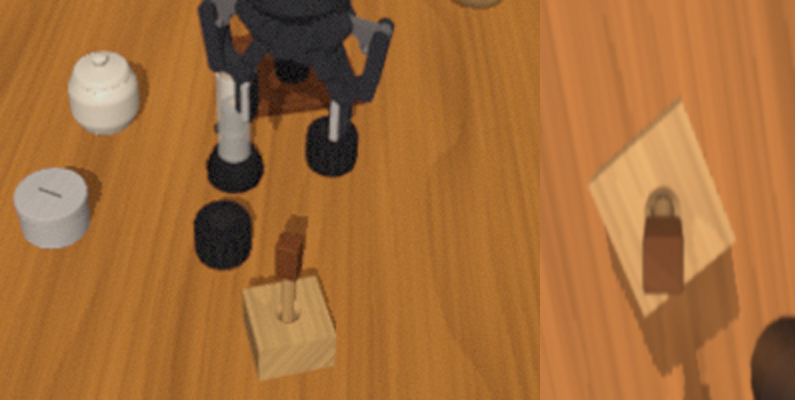

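The rod is upright in the stand at (288,290) in the crop. The flashlight, jar and tin look unmoved, and the gripper is clear.

```bash
python3 -c "
from h import *
print(job_done())"
```

```text
the job is handed in; nothing more can be done
None
```

The job is handed in, at about 23 s of the 56 s allowed. I took the tail cap off and set it upright in the tray. Then I pressed both batteries slowly to the bottom, put the rod back upright in its stand and left the gripper open and clear above it.

**Batteries:** they slid at about 8 N, then stopped solidly. The force rose to about 21 N with the tool at 0.1965 m, against 0.1966 m expected for fully seated. The side view also shows the top cell's upper face at the seated height, with no gap visible.

**Rod:** it went back to within 0.3 mm of its starting height with no contact force, and it stands upright in the last pictures.

**Rest of the scene:** the flashlight is standing, and the jar and tin look unmoved. The bowl and the cap in the tray were only partly in the last view. The cap was fully visible and upright before that, and the arm did not go near either afterwards.

**Disagreements:** my first estimate of the flashlight's y was about 5 mm off the later views, so I corrected it before using the rod. Gripping the cap pressed down on the flashlight with about 8 N, and it stayed upright.

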